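# Crack the release valve to lower a test-bench board lift

## Task

Two identical board lifts stand on the test bench; one still holds its circuit board carrier raised. Crack that lift's release valve open (counter-clockwise, roughly a tenth of a turn, never wide open) so the carrier sinks slowly until it is fully down on its seat, then leave the valve cracked open and let go. Do not turn the other lift's valve.

Things in the scene. Their poses are not given: they have to be found in the camera images.
- release_valve_grip (a point): Centre of the raised lift's valve handle: a steel bar 60 mm long (x), 14 wide (y, grip here), 24 high (z up), 115 mm above the bench, turning on a 12 mm stem about its centre's vertical. Valve block top 45 mm below. Shut, +x points at the carrier's centre 125 mm off, away from the robot; carrier (150 x 140 mm) edge 50 mm off, its top at most 20 mm above this point.
- release_valve (a joint): That valve's opening in rad: 0 shut, growing counter-clockwise seen from above, stop at 1.5; starts under 0.1. Turns with about 0.15 to 0.2 N m and stays where left. Below about 0.26 the carrier stays put; at 0.4 it sinks about 6 mm/s, at 0.6 13 mm/s, at 0.9 23 mm/s, at 1.5 over 40 mm/s, which is too fast.
- carrier (a joint): Height of the raised lift's carrier above its seat, in m: 0 fully down, starting at 0.040 to 0.055. The carrier is an aluminium plate with a green circuit board, on a vertical ram; it sinks by its own weight.
- idle_valve (a joint): Opening in rad of the identical bar valve on the other lift, whose carrier is already down (its guide posts stand up through the plate); 0 shut. To be left shut.

How it is judged:
By the outcome, as a careful person would: the job done as asked, in the order asked, and still so for the second after the job is handed in, with the robot touching nothing.
It also fails if it takes over 45 s, if anything falls off the work surface, if the arm or the gripper's body presses on something with over 40 N, if the wrist force passes 120 N, or if a joint passes its speed limit or range.

## Robot

A 6-joint arm with a two-finger parallel gripper is mounted at the origin on the work surface. World frame = base frame: x ahead of the robot, y to its left, z up, the work surface at z = 0. Lengths are in m, angles in rad, forces in N, time in s.
With the tool pointing down it reaches from about 0.375 to 0.975 m from the base axis. Payload 3.8 kg.
Tool frame: the origin (TCP) lies midway between the tips of the shut fingers; the grasp point (between the pads) lies 19 mm behind it; x points along the fingers, y is the direction in which the jaws open and shut, and the axes are right-handed (so a half turn about x gives the same grasp; the last joint's range is limited). The gripper opens to 88 mm and grips with 3 to 60 N. Pads are 18 mm wide; open, the fingers measure 123 mm over their backs; the gripper's body (75 mm by 187 mm) begins 45 mm behind the grasp point.
Start: joints at [-1.254, 0.264, 1.604, -0, 1.274, -0.037], TCP at [0.234, -0.633, 0.239] pointing down, gripper open.
Joint ranges: [-2.63, 2.63], [-0.94, 2.18], [0.31, 2.57], [-1.31, 4.45], [0, 2.66], [-2.55, 2.55]. Speed limits (rad/s): [2.57, 2.57, 3.14, 3.14, 3.14, 3.14].

## Interface

Orientations are given as a rotation vector (axis times angle).
In Python, from cell import manip, inverse_kinematics, cams, order gives the robot as it stands. Calls block until the motion is done:
- manip.move_pose(position, orientation): joint-space move of the TCP to a pose.
- manip.move_linear(position, rate=0.15, rot=None): straight line of the TCP; rot=None keeps the orientation; rate is the mean speed in m/s.
- manip.set_joints(angles): joint-space move.
- manip.set_gripper(opening, force=None): finger opening in m; force is the grip in N (None keeps the last); returns when the fingers have stopped.
- manip.dwell(seconds).
- inverse_kinematics(position, orientation): joint angles nearest the present ones, or None.
- manip.state(): the state.
- cams.capture(name): name is "scene" or "top"; returns a dict with "image" (400x640x3 uint8, blue, green, red), "z_map" (400x640 float32, m along the optical axis (not along the pixel's ray), 0 where there is no reading), "intrinsics" (3x3 intrinsics, pixels), "position" and "orientation" of the camera in the world. Camera axes: x right, y down, z forward; pixel columns grow to the right and rows downward; lengths in m; the calibration is good to about 2 mm. A picture is of the moment at which its call begins.
A pose or a line that the arm cannot do raises manip.IKError and nothing moves.
- order.close_job(): hands the job in, once; it reports no verdict.
The state is a dict: "clock": time; "joint_pos": joint angles; "joint_velocities": joint speeds; "tau": joint torques, N m; "tool_pos": TCP position; "tcp_rot": TCP orientation; "contact_force": force on the tool from outside, world axes, zero at the start; "moment": the same for the moment, N m; "gripper_width": finger opening in m.
Only numpy, scipy, OpenCV 4.12 (cv2) and the standard library are available. Lean on these libraries where they do the work, as an engineer would, in place of code of your own. Each camera call takes 0.05 s, during which the arm holds its last target.

## Working session

There is one attempt and no reset: what is moved stays moved. The work goes in short steps, each a Python script; the robot and the scene stay as the last script left them, time stands still between calls to the robot, and variables do not carry over. Pictures are saved under pics/ and viewed, and the job is handed in when it is done.

```bash
ls; mkdir -p pics; python3 - <<'E'
from cell import manip,cams
import cv2,numpy as np
for n in("scene","top"):
    c=cams.capture(n); cv2.imwrite(f"pics/{n}0.png",c["image"]); np.savez(f"{n}0.npz",**c)
    print(n,c["intrinsics"].tolist(),c["position"],c["orientation"])
print(manip.state())
E
```

```text
pics
scene [[365.0220704483291, 0.0, 319.3549616552377], [0.0, 365.0220704483291, 206.4285398451001], [0.0, 0.0, 1.0]] [ 1.00242738 -0.04844889  0.8140755 ] [-1.95004042 -1.81418383  0.52430682]
top [[387.9422465692506, 0.0, 325.5787093985183], [0.0, 387.9422465692506, 199.0624390134094], [0.0, 0.0, 1.0]] [ 0.38738911 -0.01193005  0.97394432] [-2.01128916  2.20811052 -0.23505168]
{'clock': 0.1, 'joint_pos': array([-1.25392355e+00,  2.64674155e-01,  1.60522380e+00, -1.49990961e-05,
        1.27367050e+00, -3.68620799e-02]), 'joint_velocities': array([-1.01990977e-04, -2.41446378e-04, -3.06308571e-03, -6.61438498e-06,
       -2.55282519e-04,  1.96464611e-03]), 'tau': array([ 5.76085367e-04, -5.03619254e+01, -3.58070683e+01,  7.30445702e-02,
        2.32967647e-02, -4.89542742e-05]), 'tool_pos': array([ 0.23364477, -0.63260496,  0.23752232]), 'tcp_rot': array([ 2.02939588,  0.36479716, -2.02999365]), 'contact_force': array([-0.15533519,  0.68597897,  0.04971107]), 'moment': array([-0.00865321, -0.00143919,  0.02064681]), 'gripper_width': 0.08810224639294535}
```

View pics/scene0.png

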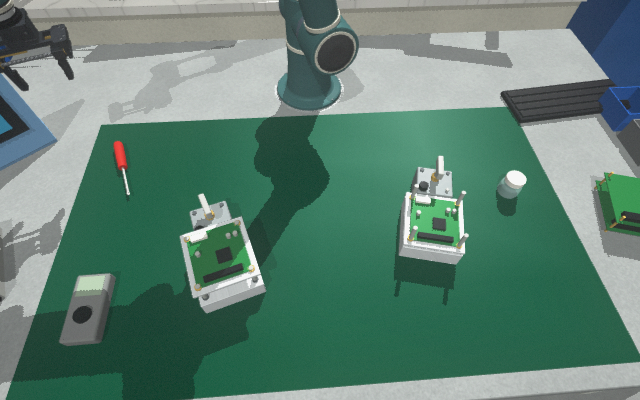

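View pics/top0.png

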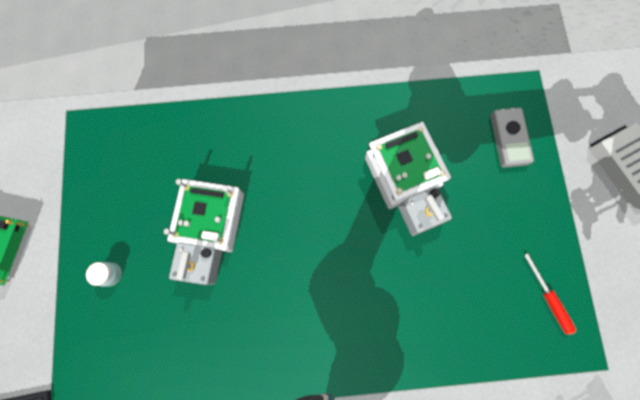

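The raised lift is at about (222,262) in scene and (410,160) in top, since no posts stick through its plate. The other lift, near (435,225) in scene, has its posts showing and its carrier down. Next I'll zoom in on the raised lift's valve and convert depth to points.

```bash
cat > h.py <<'E'
import numpy as np,cv2
from scipy.spatial.transform import Rotation as R
def cloud(c):
    K=c["intrinsics"];z=c["z_map"];v,u=np.mgrid[:400,:640]
    p=np.stack([(u-K[0,2])/K[0,0]*z,(v-K[1,2])/K[1,1]*z,z],-1)
    w=p@R.from_rotvec(c["orientation"]).as_matrix().T+c["position"]
    w[z==0]=np.nan
    return w
E
python3 - <<'E'
from h import *
for n,(u0,v0,u1,v1) in dict(scene=(175,185,275,315),top=(355,115,465,245)).items():
    c=np.load(n+"0.npz"); w=cloud(c)
    im=cv2.resize(c["image"][v0:v1,u0:u1],None,fx=4,fy=4,interpolation=cv2.INTER_NEAREST)
    cv2.imwrite(f"pics/{n}z.png",im)
    h=w[...,2][v0:v1,u0:u1]
    g=np.uint8(np.clip(np.nan_to_num(h)/.2,0,1)*255)
    cv2.imwrite(f"pics/{n}h.png",cv2.applyColorMap(cv2.resize(g,None,fx=4,fy=4,interpolation=0),cv2.COLORMAP_JET))
    sub=w[v0:v1,u0:u1].reshape(-1,3); 
    for lo,hi in((.06,.08),(.11,.135),(.135,.16)):
        m=(sub[:,2]>lo)&(sub[:,2]<hi); print(n,lo,m.sum(),sub[m].mean(0),np.median(sub[m],0))
    if n=="scene":
        print(np.round(h[5:45:2,15:55:3]*1000))
E
```

```text
scene 0.06 673 [ 0.5350236  -0.26248351  0.06970166] [ 0.53137512 -0.25916989  0.06967213]
scene 0.11 3238 [ 0.6492739  -0.2288627   0.11445404] [ 0.65302275 -0.23045699  0.1129864 ]
scene 0.135 0 [nan nan nan] [nan nan nan]
[[  4.  -0.  -0.   2.  -0.  -1.   1.   1.  -3.   2.   1.   2.   0.  -1.]
 [ -1.  -0.   0.  -1.   2.   0.  -1.   0.   1.  -1.  -3.   4.   0.  -0.]
 [ -0.   4.   1.  -1. 126.   0.   1.  -1.   1.  -1.  -1.  -1.   2.  -1.]
 [  1.   2.   1. 128. 126.  -1.  -1.   1.  -0.   1.   1.   1.  -1.  -1.]
 [  0.  -1.  -1. 125. 126. 126.  -0.   2.   0.   3.  -1.   0.   0.  -2.]
 [  0.   1.   2.   2. 124. 126.   3.  -0.   3.   1.  -0.   2.   0.   1.]
 [  2.   4.  -1.   1.  nan 127.  -1.  -1.   1.  -2.  70.  69.   1.   2.]
 [ -1.   0.  -0.  -1. 126. 125.  -0.  -1.  67.  67.  69.  74.  68.   3.]
 [ -2.   1.   2.   1. 125. 129. 125.  67.  67.  70.  70.  71.  68.  -0.]
 [ -1.   1.   0.  69.  70. 127. 126.  72.  69.  69.  69.  72.  71.  -0.]
 [  1.  68.  70.  69.  70. 126. 125.  nan  68.  69.  70.  69.  70.  -1.]
 [ 69.  73.  74.  69.  68. 124. 126. 124.  73.  69.  67.  69.  72.  67.]
[... 228 characters left out ...]
69.  68.  71.  69.  70.  68.  69.  68.  71.  69.  72.  70. 108.]
 [ -1.  70.  68.  69.  68.  70.  71.  67.  70.  69.  69. 109. 107. 108.]
 [ -0.  69.  69.  71.  68.  70.  72.  69.  70. 110. 108. 110. 108. 112.]
 [ -2.  70.  69.  82.  84.  69.  72. 107. 108. 108. 114. 111. 112. 114.]
 [  0.  69.  83.  85.  83. 107. 108. 108. 113. 112. 113. 112. 111. 115.]]
top 0.06 1000 [ 0.53300616 -0.25744691  0.0700096 ] [ 0.53330196 -0.25233273  0.07001094]
top 0.11 3005 [ 0.63808262 -0.23263221  0.11491829] [ 0.641428   -0.23461565  0.11349545]
top 0.135 0 [nan nan nan] [nan nan nan]<stdin>:11: RuntimeWarning: Mean of empty slice.
  ret = um.true_divide(
  return _methods._mean(a, axis=axis, dtype=dtype,
```

```bash
cd pics; python3 -c "
import cv2,numpy as np
for n in('scene','top'):
    cv2.imwrite(n+'zz.png',np.hstack([cv2.imread(n+'z.png')[:, :400],cv2.imread(n+'h.png')[:, :400]]))"
```

```text
(no output)
```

View pics/scenezz.png

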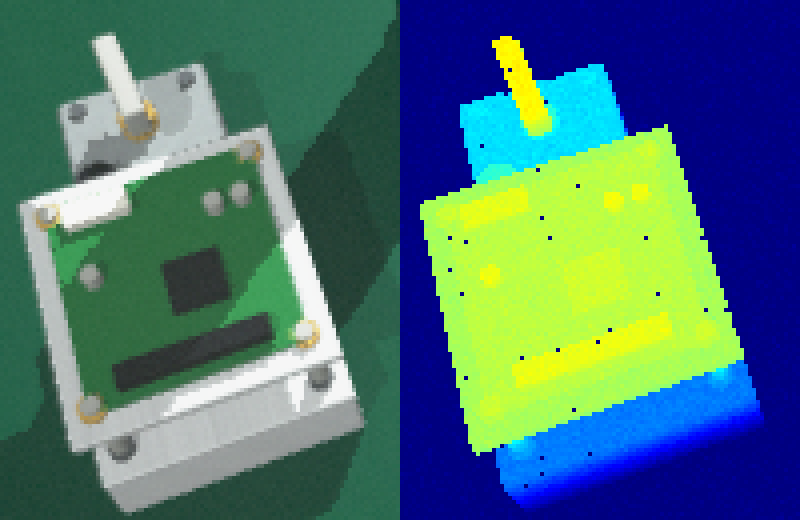

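View pics/topzz.png

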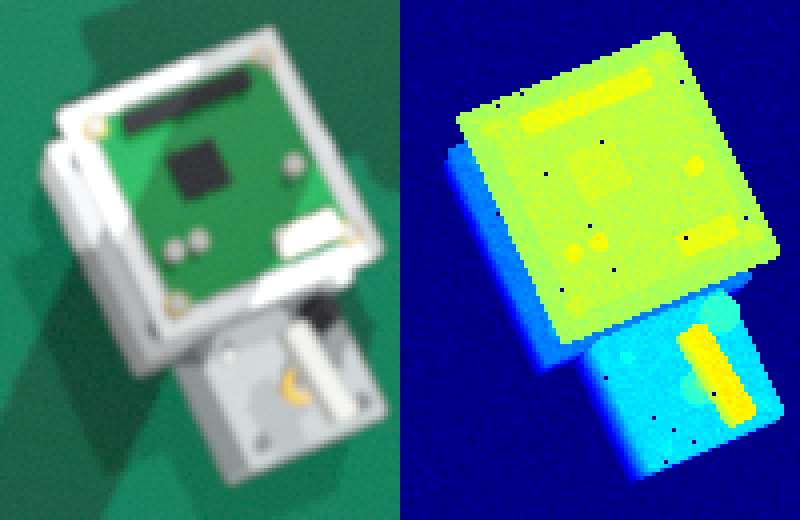

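Both zooms show the steel bar clearly as a yellow height band at about 126 mm, above the block at 70 mm. I'll fit the bar in both views and the carrier's centre.

```bash
python3 - <<'E'
from h import *
for n,(u0,v0,u1,v1) in dict(scene=(190,185,220,222),top=(420,190,450,225)).items():
    c=np.load(n+"0.npz"); w=cloud(c)[v0:v1,u0:u1].reshape(-1,3)
    p=w[(w[:,2]>.121)&(w[:,2]<.134)][:,:2]
    r=cv2.minAreaRect((p*1000).astype(np.float32)); 
    d=np.linalg.svd(p-p.mean(0))[2][0]; d*=np.sign(d[0])
    print(n,len(p),p.mean(0),r,np.degrees(np.arctan2(d[1],d[0])))
for n,(u0,v0,u1,v1) in dict(scene=(175,215,275,315),top=(355,115,465,205)).items():
    c=np.load(n+"0.npz"); w=cloud(c)[v0:v1,u0:u1].reshape(-1,3)
    p=w[(w[:,2]>.102)&(w[:,2]<.124)]
    if n=="top": p=p[p[:,0]>.545]
    r=cv2.minAreaRect((p[:,:2]*1000).astype(np.float32)); print(n,"carrier",r,np.percentile(p[:,2],[2,50,98]))
E
```

```text
scene 140 [ 0.53482239 -0.26370561] ((533.400146484375, -264.21435546875), (58.40245056152344, 13.550838470458984), 22.607236862182617) 23.072381712969182
top 176 [ 0.52867713 -0.26652118] ((529.203857421875, -267.3627624511719), (59.18668746948242, 14.802071571350098), 23.726154327392578) 22.648612512467867
scene carrier ((640.877685546875, -231.27511596679688), (173.1698760986328, 139.7476806640625), 17.50376319885254) [0.10581341 0.11200901 0.12215536]
top carrier ((634.31494140625, -234.6263427734375), (180.303955078125, 140.71954345703125), 17.383502960205078) [0.10607225 0.11239254 0.12249151]
```

Two-view average for the bar centre is about (0.531, -0.266), with the bar at about 23° and the lift at about 17.5°, so the valve starts near 0.09 rad. The size (59x14 mm) and top height (126 mm) match what was given. The two cameras differ by about 4 mm, so I'll close gently first and centre on it. Next is the reach check and the approach.

```bash
cat >> h.py <<'E'
def rot(yaw,flip=1):  # bar direction yaw; x down, y across bar
    x=np.array([0,0,-1.]); y=flip*np.array([-np.sin(yaw),np.cos(yaw),0]); z=np.cross(x,y)
    return R.from_matrix(np.stack([x,y,z],1)).as_rotvec()
E
python3 - <<'E'
from h import *
from cell import manip,inverse_kinematics as ik
y0=np.radians(22.9)
for f in(1,-1):
    for d in(0,.55):
        print(f,d,ik([.531,-.266,.096],rot(y0+d,f)))
E
```

```text
1 0 [-5.06339176e-01  2.39573890e-01  1.91427233e+00 -4.44089210e-16
  9.87746429e-01 -2.47681590e+00]
1 0.55 None
-1 0 [-5.06339176e-01  2.39573890e-01  1.91427233e+00 -4.44089210e-16
  9.87746429e-01  6.64776752e-01]
-1 0.55 [-0.50633918  0.23957389  1.91427233  0.          0.98774643  0.11477675]
```

```bash
python3 - <<'E'
from h import *
from cell import manip,cams
y0=np.radians(22.9); r=rot(y0,-1)
manip.move_pose([.531,-.266,.22],r)
manip.move_linear([.531,-.266,.096],rate=.1)
s=manip.state(); print(s["clock"],s["contact_force"],s["tool_pos"])
f0=s["contact_force"]; m0=s["moment"]
manip.set_gripper(0.0,force=4)
s=manip.state(); print(s["clock"],s["gripper_width"],s["contact_force"]-f0,s["moment"]-m0,s["tool_pos"])
c=cams.capture("scene");cv2.imwrite("pics/s1.png",cv2.resize(c["image"][150:320,130:330],None,fx=3,fy=3))
E
```

```text
3.2167 [ 0.62753838 -0.5716569   0.29701213] [ 0.53166062 -0.26637242  0.09691993]
4.3333 0.013702593135854113 [ 0.18212725 -2.18082666 -1.71954458] [-0.38015017 -0.07062157 -0.01322058] [ 0.53125301 -0.26655901  0.0960362 ]
```

View pics/s1.png

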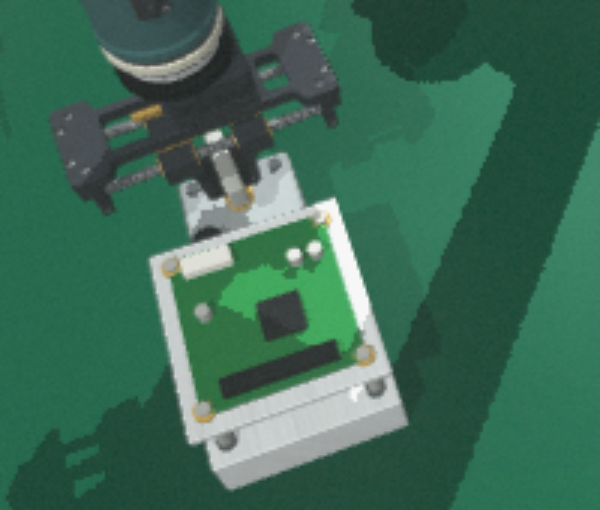

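The bar is between the pads at (230,170) in the crop, width 13.7 mm, side force only about 2 N. I'll firm the grip and turn counter-clockwise in steps, watching the carrier's height.

```bash
cat >> h.py <<'E'
def carr(c):
    w=cloud(c)[235:290,200:245].reshape(-1,3); return np.nanmedian(w[:,2])
E
python3 - <<'E'
from h import *
from cell import manip,cams
y0=np.radians(22.9)
p=[.5312,-.2665,.096]
manip.set_gripper(0.0,force=25)
s=manip.state();print(s["gripper_width"],s["contact_force"],s["moment"])
for d in(.08,.16,.24,.32,.40,.46):
    manip.move_pose(p,rot(y0+d,-1))
    s=manip.state(); print(d,round(s["clock"],2),s["contact_force"].round(1),s["moment"].round(2),round(s["gripper_width"],4),carr(cams.capture("scene")).round(4))
E
```

```text
0.013463200485873909 [ 1.59053694 -4.62187097 -1.95179337] [-0.68040241 -0.23487597  0.01158729]
0.08 4.85 [ 1.9 -2.7 -2. ] [-0.55 -0.2   0.19] 0.0137 0.1125
0.16 5.15 [ 1.5 -3.2 -1.3] [-0.48 -0.22  0.18] 0.0134 0.1125
0.24 5.45 [ 0.4 -2.7 -1. ] [-0.47 -0.22  0.13] 0.0134 0.1122
0.32 5.75 [ 1.3 -3.1 -1.2] [-0.48 -0.19  0.16] 0.0137 0.1109
0.4 6.05 [ 1.9 -3.1 -1.8] [-0.48 -0.21  0.18] 0.0136 0.1086
0.46 6.35 [ 0.3 -3.9 -0.9] [-0.49 -0.23  0.19] 0.0141 0.1054
```

```bash
python3 - <<'E'
from h import *
from cell import manip,cams
for i in range(16):
    manip.dwell(.45); c=cams.capture("scene"); print(round(manip.state()["clock"],2),carr(c).round(4),end="; ")
cv2.imwrite("pics/s2.png",cv2.resize(c["image"][150:320,130:330],None,fx=3,fy=3))
E
```

```text
6.9 0.0997; 7.4 0.094; 7.9 0.0884; 8.4 0.0827; 8.9 0.0771; 9.4 0.0715; 9.9 0.0691; 10.4 0.0692; 10.9 0.0691; 11.4 0.0691; 11.9 0.069; 12.4 0.0691; 12.9 0.0691; 13.4 0.0691; 13.9 0.0691; 14.4 0.0691;
```

View pics/s2.png

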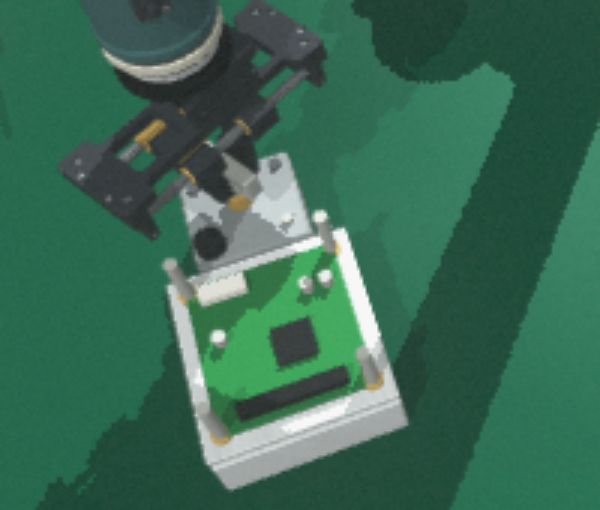

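The carrier sank at about 11 mm/s, which puts the opening near 0.55 rad. It dropped 43 mm and stopped, and its posts now stand through the plate at (175,280), (320,230) and beside the other two corners. Now I'll release and retreat.

```bash
python3 - <<'E'
from h import *
from cell import manip,cams
manip.set_gripper(0.05)
p=manip.state()["tool_pos"]
manip.move_linear([p[0],p[1],.25],rate=.12)
manip.move_pose([.40,-.5,.25],rot(0.0,-1)) 
manip.set_gripper(0.088)
s=manip.state();print(s["clock"],s["contact_force"])
c=cams.capture("scene");w=cloud(c)
cv2.imwrite("pics/s3.png",c["image"])
print("carrier",carr(c),"idle board",np.nanmedian(w[205:235,420:455,2]))
b=w[185:225,185:225].reshape(-1,3);b=b[(b[:,2]>.121)&(b[:,2]<.134)][:,:2]
o=np.load("scene0.npz");wo=cloud(o)
for nm,ww in(("idle before",wo),("idle now",w)):
    q=ww[150:192,420:456].reshape(-1,3);q=q[(q[:,2]>.121)&(q[:,2]<.134)][:,:2]
    print(nm,len(q),q.mean(0),cv2.minAreaRect((q*1000).astype(np.float32)))
r=cv2.minAreaRect((b*1000).astype(np.float32));d=np.linalg.svd(b-b.mean(0))[2][0];d*=np.sign(d[0]);print(len(b),r,np.degrees(np.arctan2(d[1],d[0])))
E
```

```text
18.2667 [0.11337115 0.37607883 0.06518534]
carrier 0.06911584535886994 idle board 0.06953218297606278
idle before 119 [0.45986371 0.29646662] ((458.1069641113281, 297.19512939453125), (12.758487701416016, 58.06641387939453), 75.67931365966797)
idle now 118 [0.45937572 0.29667382] ((457.7225646972656, 296.95867919921875), (13.140599250793457, 58.23621368408203), 75.90271759033203)
147 ((531.9520263671875, -264.9654846191406), (60.42174530029297, 14.425705909729004), 49.353721618652344) 49.55571303754597
```

View pics/s3.png

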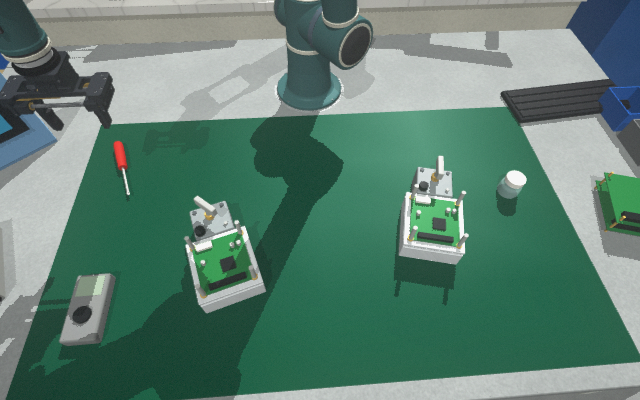

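The carrier is down with its posts showing, at (225,265). The valve bar at (205,205) is at 49.5°, the idle valve is unchanged, and the arm is clear.

```bash
python3 -c "
from cell import order;order.close_job()"
```

```text
the job is handed in; nothing more can be done
```

The raised lift's carrier is fully down on its seat. Its valve is still cracked open, the gripper has let go, and the job was handed in at about 18 s on the robot's clock.

- **Turn:** I gripped the valve bar and turned it about 0.46 rad counter-clockwise. It ended near 0.55 rad open, judged from the bar's angle (49.5° against the lift's 17.5°) and from the sink rate of about 11 mm/s.
- **Carrier:** It sank 43 mm and stopped. Its board height, 69.1 mm, matches the idle lift's 69.5 mm, and its guide posts now stand up through the plate.
- **Idle valve:** Its bar reads 75.9° against 75.7° before, which is within measurement noise, so it was not turned.
- **Forces:** The readings I took stayed under about 5 N.
- **Disagreement:** The two cameras placed the valve about 4–5 mm apart. I used the average and closed gently first, and the grip was good (13.7 mm on a 14 mm bar). No check failed.

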